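# Zero the comparator on the master bar and swap in the brush head

### The job

Push the steel master bar lightly home against the comparator's back stop, then turn the dial's bezel until its red zero mark sits under the needle. Then draw the master out, lay it on the empty rest block, and slide the brush head nose first under the sprung plunger, flat on the anvil, until it too is lightly home against the stop, and leave it there. Go gently with the stop, the plunger and the zero you have set, and leave everything else on the table where it is.

Things in the scene. Friction and masses are not known exactly. Their poses are not given: they have to be found in the camera images.
- comparator: bench comparator, fixed: grey base 185 x 92 mm with a steel anvil, top 42 mm above the table. Origin on the table below the plunger's axis; x from the open front (robot side) to the column at x = +85 mm, z up. Anvil from x = -73 to +55 mm, 64 mm wide. On it a hard back stop, 30 mm wide, 13 mm high (backstop_c0), locked 22 to 38 mm behind the axis: not measured, feel for it; at most 14 N
- gauge: column, arm and dial gauge, fixed. Origin on the plunger's axis, at the anvil's top to 0.3 mm (height differs each time); axes as the comparator. Arm 33 to 49 mm above the origin, towards +x. Dial faces up: a knurled bezel 50 mm across, 70 to 83 mm above the origin, carries the white 50-division face; the case below it is 46 mm across. Nothing on the stand is higher
- bezel (a joint): turn of the bezel, with dial face and red zero mark, rad, clockwise seen from above positive; 0 = mark on the far side, along the comparator's +x. With the master home it starts 0.4 to 1.6 rad anticlockwise of the needle; friction holds it (0.05 N m)
- needle (a joint): turn of the needle, rad, same sense and origin as bezel; zero is set when bezel and needle read the same with the master in. It turns clockwise 1.257 rad for each mm that the plunger rises (5 mm a turn) and with the master home reads between -0.7 and 0.3
- zero_mark (a point): the red zero mark, 18 mm from the dial's centre, 78 mm above the gauge's origin
- needle_tip (a point): point of the needle's black pointer end 18 mm from the dial's centre, same height as zero_mark
- plunger: sprung plunger of the gauge, ball end of 5 mm radius pointing down. Origin: lowest point of the ball, which hangs 8.5 to 9.5 mm above the anvil when free; the spring pushes down with 1 to 2 N and gives up to 10 mm. It rides up by itself over a bar's bevelled nose. Never over 10 N on it
- master: ground steel master bar, 150 x 22 x 12 mm, brass bands, 0.3 kg. Origin: centre of its underside, x towards its nose (front face 6.5 mm high, then a bevel 12 mm long up to full height). It starts flat on the anvil under the plunger, roughly in line, nose 7 to 14 mm short of the stop, tail overhanging the anvil's front
- master_nose (a point): foremost edge of the master's nose, 75 mm from its origin along x, 3 mm up
- master_tail (a point): place to grip the master: 57 mm from its origin along -x (18 mm from the tail end), 7 mm above its underside; 22 mm across
- head: bare brush head: aluminium bar 110 x 24 x 13.5 mm, nose with a 6.5 mm front face and a 15 mm long bevel, at the tail a black bayonet socket 16 mm in diameter, 40 mm long; about 0.12 kg; flat underside. Origin: underside, middle of its 150 mm length, x towards the nose. It starts on rest_head, tail to the robot. Under the plunger it reads 1.5 mm more than the master
- head_nose (a point): foremost edge of the head's nose, 75 mm from its origin along x, 3 mm up
- head_tail (a point): place to grip the head: on the axis of the socket, 57 mm from its origin along -x (18 mm from the tail end), 8 mm above the underside; 16 mm across
- rest_head: wooden rest block with a cork top, 70 x 60 mm, 42 mm high, on which the brush head lies. Origin: centre of its underside, x along the bar. Fixed
- rest_free: the like rest block, empty: the master goes flat on it, within 30 mm of centred, either end forward. Origin: centre of its underside. Fixed
- record: translucent red record, 300 mm across, 3 mm thick, flat on a black rubber mat; leave alone
- weight: steel spindle weight, 48 mm across, 40 mm high; leave alone
- jar: milky glass jar with an aluminium lid, 68 mm across, 85 mm high; leave alone
- peg: wooden drying peg on a round foot of 56 mm, 115 mm high; leave alone
- handle: aluminium brush handle, 18 mm in diameter, 127 mm long, lying; leave alone
- fluid: clear bottle with a blue cap, 56 mm across, 150 mm high; leave alone
There are look-alikes about, which are no part of the job. Leave any blue, brown or orange look-alike of the master alone.

How it is judged:
By the outcome, as a careful person would: the job done as asked, in the order asked, and still so for the second after the job is handed in, with the robot touching nothing.
It also fails if it takes over 72 s, if anything falls off the work surface, if the arm or the gripper's body presses on something with over 40 N, if the wrist force passes 120 N, or if a joint passes its speed limit or range.

### The arm

A 7-joint arm with a two-finger parallel gripper is mounted at the origin on the work surface. World frame = base frame: x ahead of the robot, y to its left, z up, the work surface at z = 0. Lengths are in m, angles in degrees, forces in N, time in s.
With the tool pointing down it reaches from about 0.425 to 1.025 m from the base axis. Payload 9.4 kg.
Tool frame: the origin (TCP) lies on the centre line of the jaws, within the pads' length; the fingertips stand 8 mm ahead of it and the grasp point (between the pads) lies 11 mm behind it; z points along the fingers, y is the line along which they close (so a half turn about z gives the same grasp; the last joint's range is limited). The gripper opens to 85 mm and grips with 20 to 120 N. Pads are 22 mm wide; open, the fingers measure 114 mm over their backs; the gripper's body (76 mm by 85 mm) begins 54 mm behind the grasp point. The pads swing forward as they close: fully open they stand 13 mm farther back than shut.
Start: joints at [-73.15, 34.337, -0.143, 91.639, 0.103, 54.024, -4.572], TCP at [0.263, 0.676, 0.239] pointing down, gripper open.
Joint ranges: [-147.43, 147.43], [-19.82, 112.94], [-74.19, 73.91], [6.32, 146.72], [-59.91, 239.91], [6.04, 106.73], [-150.56, 150.56]. Speed limits (degrees/s): [127.2, 127.2, 172.46, 172.46, 180, 180, 180].

### API

Orientations are given as a 3x3 rotation matrix whose columns are the frame's x, y, z axes.
In Python, from bench import monitor, snapshot, get_calibration, ticket gives the robot as it stands.
- The arm moves only by the tool apply_moves, never from a script. Its argument "steps" is one flat list of numbers, 7 for each row, row after row: the shift along the world's x, y, z in mm, then the turn, a rotation vector about the world's x, y, z in degrees, then the opening, from 0 (shut) to 1 (fully open). In form: [dx, dy, dz, wx, wy, wz, fingers, dx, dy, dz, wx, wy, wz, fingers, ...]. A call has 1 to 12 rows; each row shifts and turns the commanded pose from where the row before left it; what a row does not reach is not made up. A row lasts 1/8 s, in which the tool goes at most 62.5 mm and 10.7 degrees, less where a joint would pass 70% of its speed; a pose out of reach is approached as far as the arm can. A call is refused whole if a number of a shift passes 62.5 or a number of a turn 10.7, either way. A call with a gripper value outside its range is refused whole. The fingers move at their own pace and stop on an object; "newtons" is the grip in N (left out, the last holds). Time passes only in rows, so rows that do not move let the fingers close. It gives the time, the measured TCP pose, the force, the opening and the grip force at its end, in the units of the state.
- monitor.observe(): the state, without advancing time (a new reading comes with each control period).
- snapshot(name): name is "scene" or "top" or "wrist"; returns the picture (400x640x3 uint8, red, green, blue); there is no depth.
- get_calibration(name): a dict with "fx", "fy", "cx", "cy" (pixels), "R" (3x3) and "t" (3): a world point X has camera coordinates R X + t. Camera axes: x right, y down, z forward; pixel columns grow to the right and rows downward; lengths in m; the calibration is good to about 2 mm. The wrist camera is an equidistant fisheye: a pixel r from the principal point sees the ray r / f radians off the axis. A picture is of the moment at which its call begins: read the wrist's pose just before it. get_calibration takes no time and is no camera call; for the wrist camera it gives the pose at the moment of the call.
- ticket.sign_off(): hands the job in; it is judged then, once.
The state is a dict: "clock": time; "joint_pos": joint angles; "dq": joint speeds; "effort": joint torques, N m; "ee_pos": TCP position; "tool_rot": TCP orientation; "force": force on the tool from outside, world axes, zero at the start; "ft_torque": the same for the moment, N m; "gripper_width": opening from 0.0 (shut) to 1.0 (fully open); "finger_force": force on a finger pad.
Only numpy, scipy, OpenCV 4.12 (cv2) and the standard library are available. Lean on these libraries where they do the work, as an engineer would, in place of code of your own. Each camera call takes 0.05 s, during which the arm holds its last target. There are 200 camera calls.

## Working session

There is one attempt and no reset: what is moved stays moved. The work goes in short steps, Python scripts to look and compute and a tool call to move; the robot and the scene stay as the last step left them, time stands still between calls to the robot, and variables do not carry over. Pictures are saved under pics/ and viewed, at most 10 in all, crops included, and the job is handed in when it is done.

Besides the shell and the picture viewer there is one more tool, called after "Call:" in YAML: its name, and indented under it one key for each argument. apply_moves: Moves the arm, as the interface text tells. Its arguments: {"type":"object","properties":{"steps":{"type":"array","items":{"type":"number"}},"newtons":{"type":"number"}},"required":["steps"]}

```bash
ls; mkdir -p pics; cat > h.py <<'E'
import numpy as np, cv2
from bench import monitor, snapshot, get_calibration, ticket
def save(n,im): cv2.imwrite(f'pics/{n}.png',cv2.cvtColor(im,cv2.COLOR_RGB2BGR))
def ray(c,u,v,fish=False):
    R=np.array(c['R']);t=np.array(c['t'])
    x=(u-c['cx'])/c['fx'];y=(v-c['cy'])/c['fy']
    if fish:
        r=np.hypot(x,y); s=np.sin(r)/max(r,1e-9); d=np.array([x*s,y*s,np.cos(r)])
    else: d=np.array([x,y,1.])
    return -R.T@t, R.T@d
def onz(c,u,v,z,fish=False):
    o,d=ray(c,u,v,fish); return o+d*(z-o[2])/d[2]
def proj(c,X):
    p=np.array(c['R'])@np.array(X)+np.array(c['t']); return c['fx']*p[0]/p[2]+c['cx'],c['fy']*p[1]/p[2]+c['cy']
E
python3 - <<'E'
from h import *
for n in('scene','top'):
    im=snapshot(n);save(n,im);c=get_calibration(n);np.save(n,im)
    print(n,c)
s=monitor.observe();print(s)
E
```

```text
pics
scene {'fx': 497.2397237092666, 'fy': 497.2397237092666, 'cx': 317.25323599025575, 'cy': 196.1819681213107, 'R': array([[ 0.83268919,  0.55371585,  0.00524077],
       [ 0.45161719, -0.67361378, -0.58505247],
       [-0.32042257,  0.48953369, -0.81097851]]), 't': array([-0.46463723, -0.10896677,  1.58951702])}
top {'fx': 438.20698413289966, 'fy': 438.20698413289966, 'cx': 320.29156587907414, 'cy': 194.04914476615693, 'R': array([[-0.01819093, -0.99948877, -0.02629238],
       [-0.99728387,  0.02001541, -0.070882  ],
       [ 0.07137202,  0.02493156, -0.99713813]]), 't': array([0.09528858, 0.50157902, 1.42958172])}
{'clock': 0.1, 'joint_pos': array([-73.14802517,  34.38161687,  -0.14360471,  91.67541239,
         0.10282295,  54.02617658,  -4.57293384]), 'dq': array([-0.04902328, -0.1158715 , -0.03094893,  0.06174738,  0.06486975,
        0.01040252,  0.0916577 ]), 'effort': array([ 5.08713725e-03, -7.77994394e+01,  1.57020807e+00, -2.58624673e+01,
        1.26063780e-02,  5.52623416e-03, -7.77338130e-06]), 'ee_pos': array([0.26260824, 0.67532314, 0.23848845]), 'tool_rot': array([[-9.32033999e-01,  3.62370636e-01, -3.82056157e-04],
       [ 3.62370806e-01,  9.32032961e-01, -1.39923422e-03],
       [-1.50952464e-04, -1.44257987e-03, -9.99998948e-01]]), 'force': array([-0.72725198, -0.19876977, -0.23674638]), 'ft_torque': array([-0.01074093, -0.03075474, -0.04026044]), 'finger_force': 0.0, 'gripper_width': 1.0007575152175903}
```

View pics/top.png

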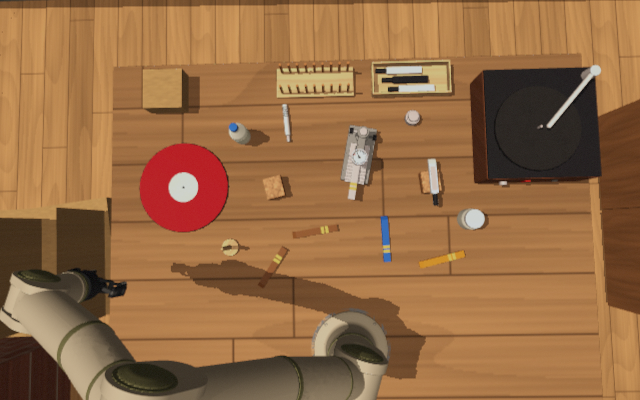

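View pics/scene.png

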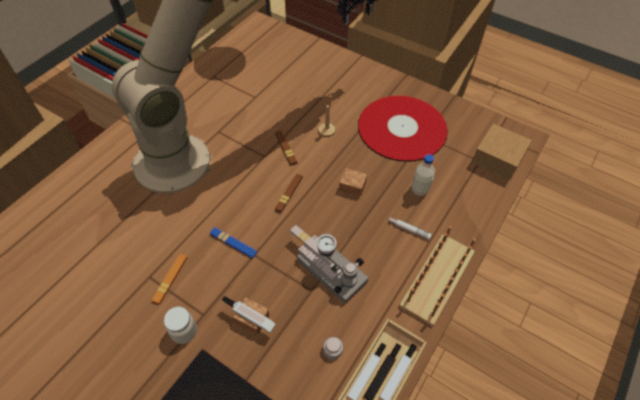

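Top view: comparator at (358,157) with the master's tail at (352,195), empty rest at (273,187), head on its rest at (432,182). Candidates for the master are the steel bar in the comparator, brown bars (316,231) and (273,266), blue (386,239), orange (442,260). Only the one under the plunger is steel with brass bands. I'll confirm that in an enlarged crop.

```bash
python3 - <<'E'
from h import *
im=np.load('top.npy')
cr=cv2.resize(im[110:215,255:455],None,fx=4,fy=4,interpolation=cv2.INTER_CUBIC);save('crop1',cr)
c=get_calibration('top')
for n,u,v,z in[('tail',351.5,198,.048),('dial',360,156,.12),('headtail',436,204,.05),('headnose',433,160,.048),('restfree',274,187,.042),('basefront',354,184,.02),('jar',473,219,.08),('fluid',238,132,.1)]:
    print(n,onz(c,u,v,z).round(4))
E
```

```text
tail [ 0.4864 -0.0157  0.048 ]
dial [ 0.6113 -0.0416  0.12  ]
headtail [ 0.4617 -0.2857  0.05  ]
headnose [ 0.6043 -0.2818  0.048 ]
restfree [0.5278 0.2359 0.042 ]
basefront [ 0.5343 -0.0263  0.02  ]
jar [ 0.4112 -0.3917  0.08  ]
fluid [0.6998 0.3408 0.1   ]
```

View pics/crop1.png

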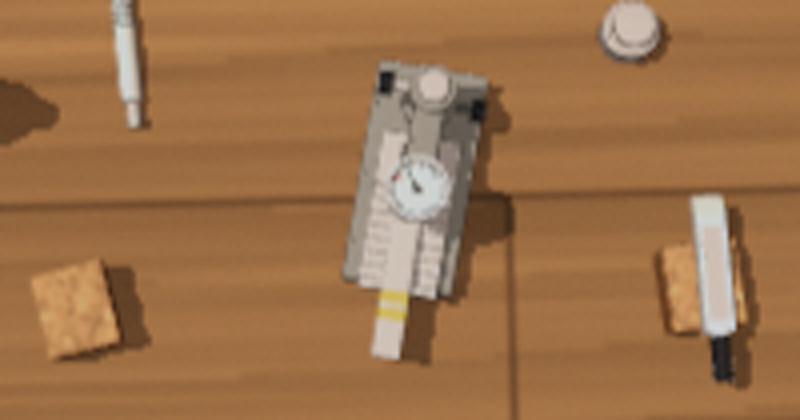

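The crop shows the steel bar with brass bands under the dial: tail end at crop (387,357), which is full-frame (352,199). That's the master. The head has its black socket at crop (722,365), which is (435,201). Moving over the master's tail now.

Call:
apply_moves:
  steps: [17,-57,0,0,0,1,1,17,-57,0,0,0,1,1,17,-57,0,0,0,1,1,17,-57,0,0,0,1,1,17,-57,0,0,0,1,1,17,-57,0,0,0,1,1,17,-57,0,0,0,1,1,17,-57,0,0,0,1,1,17,-57,0,0,0,1,1,17,-57,0,0,0,1,1,17,-57,0,0,0,1,1,0,0,0,0,0,0,1]
  newtons: 25

```text
clock: 1.6
ee_pos: [0.4503, 0.0441, 0.2392]
tool_rot: [[-0.983, 0.186, 0.0], [0.186, 0.983, -0.001], [-0.0, -0.001, -1.0]]
force: [-0.5, -0.4, -0.7]
gripper_width: 1.001
finger_force: 0.0
```

```bash
python3 - <<'E'
from h import *
s=monitor.observe();print(s['clock'],s['ee_pos'],s['tool_rot'],s['force'],s['joint_pos'])
im=snapshot('wrist');c=get_calibration('wrist');print(c);save('w1',im);np.save('w1',im)
E
```

```text
1.6 [0.45033618 0.04413203 0.23923625] [[-9.82609601e-01  1.85683458e-01  1.61054806e-04]
 [ 1.85683110e-01  9.82608861e-01 -1.26853432e-03]
 [-3.93799718e-04 -1.21656884e-03 -9.99999182e-01]] [-0.53212646 -0.40935292 -0.74430039] [-14.06787723  15.79177265   1.54297705 126.19369068  -0.56313612
  38.02814822  67.15955165]
{'fx': 309.70691628693146, 'fy': 309.70691628693146, 'cx': 320.7037721482349, 'cy': 205.09432003504483, 'R': array([[ 0.18322854,  0.98306916, -0.00152885],
       [ 0.94499179, -0.17570245,  0.27589701],
       [ 0.27095722, -0.05199696, -0.96118599]]), 't': array([-0.12720322, -0.45283979,  0.26045991])}
```

View pics/w1.png

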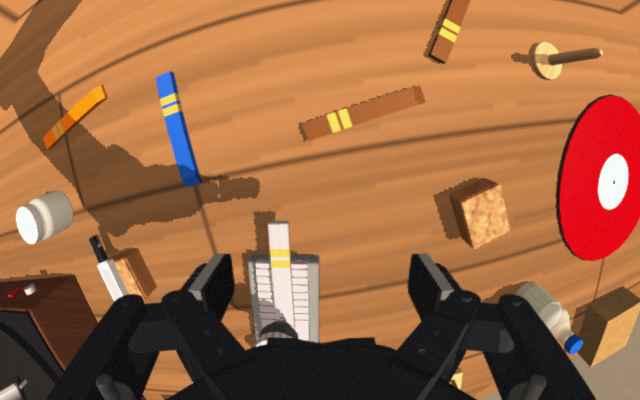

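Wrist view: steel master with its tail end at about (279,222) and bands at (280,258), anvil front at row ~256, empty rest at (480,215), head tail at (97,242). Next I'll measure the bar's centreline by mask.

```bash
cat > m.py <<'E'
from h import *
im=np.load('w1.npy');c={'fx':309.70691628693146,'fy':309.70691628693146,'cx':320.7037721482349,'cy':205.09432003504483,'R':[[ 0.18322854,0.98306916,-0.00152885],[0.94499179,-0.17570245,0.27589701],[0.27095722,-0.05199696,-0.96118599]],'t':[-0.12720322,-0.45283979,0.26045991]}
hsv=cv2.cvtColor(im,cv2.COLOR_RGB2HSV)
P=[]
for v in range(216,300,4):
    row=hsv[v,250:310]; b=(row[:,1]<70)&(row[:,2]>150); y=(abs(row[:,0].astype(int)-27)<8)&(row[:,1]>110)&(row[:,2]>170)
    k=np.flatnonzero(b|y)+250
    if len(k)>5:
        print(v,k.min(),k.max(),len(k),y.sum(),[onz(c,u,v,.054,True)[:2].round(4).tolist() for u in(k.min()-.5,k.max()+.5)])
print(im[224:226,262:300].mean(0).astype(int).tolist())
t=get_calibration('top');it=np.load('top.npy');h2=cv2.cvtColor(it,cv2.COLOR_RGB2HSV)
# cork contour for rest_free in top, head pixels
m=(h2[...,1]<70)&(h2[...,2]>150); 
k=np.argwhere(m[155:200,420:445])+[155,420]
for v in range(158,200,6):
    r=k[k[:,0]==v][:,1]; print('head',v,len(r),onz(t,r.mean(),v,.0555)[:2].round(4))
m=(h2[...,2]<60)[185:210,425:445]; k=np.argwhere(m)+[185,425]
for v in np.unique(k[:,0])[::3]:
    r=k[k[:,0]==v][:,1]; print('sock',v,len(r),onz(t,r.mean(),v,.058)[:2].round(4))
E
python3 m.py
```

```text
224 268 288 21 0 [[0.4819, -0.0204], [0.486, 0.0027]]
228 268 288 21 0 [[0.4865, -0.0216], [0.4906, 0.0017]]
232 269 288 20 0 [[0.4913, -0.0216], [0.4953, 0.0007]]
236 269 288 20 0 [[0.496, -0.0227], [0.5, -0.0003]]
240 269 288 20 0 [[0.5008, -0.0239], [0.5047, -0.0014]]
244 269 289 21 0 [[0.5056, -0.0251], [0.5097, -0.0014]]
248 270 288 19 0 [[0.5106, -0.0252], [0.5143, -0.0036]]
252 270 289 20 20 [[0.5155, -0.0264], [0.5194, -0.0035]]
256 270 289 20 20 [[0.5205, -0.0277], [0.5244, -0.0047]]
264 250 309 55 19 [[0.5268, -0.0541], [0.5385, 0.0159]]
268 250 309 55 0 [[0.532, -0.0556], [0.5436, 0.0149]]
272 250 309 57 0 [[0.5373, -0.0571], [0.5488, 0.0138]]
276 250 309 57 0 [[0.5426, -0.0586], [0.5541, 0.0128]]
280 250 309 58 0 [[0.548, -0.0602], [0.5595, 0.0117]]
284 250 309 57 0 [[0.5535, -0.0618], [0.565, 0.0106]]
288 251 309 57 0 [[0.5592, -0.0621], [0.5705, 0.0095]]
292 251 309 55 0 [[0.5649, -0.0638], [0.5761, 0.0083]]
296 258 309 52 0 [[0.5718, -0.0566], [0.5818, 0.0072]]
[[110, 71, 43], [111, 74, 44], [110, 73, 44], [111, 73, 44], [111, 73, 45], [129, 96, 76], [207, 185, 173], [
[... 282 characters left out ...]
207], [233, 215, 206], [213, 189, 178], [183, 153, 134], [180, 128, 92], [195, 129, 76], [196, 131, 76], [195, 130, 74], [197, 132, 77], [197, 130, 76], [197, 130, 74], [197, 130, 75], [198, 131, 76], [199, 131, 75], [198, 131, 76]]
head 158 0 [nan nan]
head 164 8 [ 0.5904 -0.2748]
head 170 9 [ 0.571  -0.2757]
head 176 9 [ 0.5515 -0.2781]
head 182 8 [ 0.5321 -0.279 ]
head 188 9 [ 0.5128 -0.2799]
head 194 0 [nan nan]
sock 194 1 [ 0.4933 -0.285 ]
sock 197 5 [ 0.4837 -0.2815]
sock 200 5 [ 0.4741 -0.2811]
sock 203 4 [ 0.4645 -0.2823]m.py:16: RuntimeWarning: Mean of empty slice.
  r=k[k[:,0]==v][:,1]; print('head',v,len(r),onz(t,r.mean(),v,.0555)[:2].round(4))
  ret = ret.dtype.type(ret / rcount)
```

Call:
apply_moves:
  steps: [12,-14,-45,0,0,0,1,12,-14,-45,0,0,0,1,12,-14,-45,0,0,0,1,11,-14,-45,0,0,0,0.6,0,0,-14,0,0,0,0.5,0,0,0,0,0,0,0.4]
  newtons: 25

```text
clock: 2.4
ee_pos: [0.4957, -0.0059, 0.045]
tool_rot: [[-0.984, 0.176, -0.002], [0.176, 0.984, 0.0], [0.002, -0.0, -1.0]]
force: [0.1, -0.1, 0.2]
gripper_width: 0.408
finger_force: 0.0
```

```bash
python3 - <<'E'
from h import *
im=snapshot('wrist');c=get_calibration('wrist');save('w2',im);np.save('w2',im)
s=monitor.observe();p=s['ee_pos'];print(p)
hsv=cv2.cvtColor(im,cv2.COLOR_RGB2HSV)
f=c['fx']
def pf(X):
    q=np.array(c['R'])@X+np.array(c['t']);r=np.hypot(q[0],q[1]);th=np.arctan2(r,q[2]);return c['cx']+f*th*q[0]/r,c['cy']+f*th*q[1]/r
print('tcp px',pf(p))
for v in range(180,330,6):
    row=hsv[v,260:380]; b=((row[:,1]<75)&(row[:,2]>140))|((abs(row[:,0].astype(int)-27)<8)&(row[:,1]>110)&(row[:,2]>170))
    k=np.flatnonzero(b)+260
    if len(k)>5: print(v,k.min(),k.max(),len(k),onz(c,np.median(k),v,.054,True)[:2].round(4))
E
```

```text
[ 0.49624599 -0.0060011   0.0459087 ]
tcp px (np.float64(322.10715655565446), np.float64(266.3728014968391))
258 285 332 48 [ 0.4868 -0.0107]
264 285 332 48 [ 0.4898 -0.0112]
270 286 332 47 [ 0.4929 -0.0116]
276 286 332 47 [ 0.4961 -0.0122]
282 269 372 53 [ 0.4993 -0.0129]
288 287 331 45 [ 0.5026 -0.0135]
294 286 331 46 [ 0.5059 -0.0144]
300 287 331 45 [ 0.5094 -0.0149]
306 287 332 46 [ 0.513  -0.0153]
312 286 331 46 [ 0.5166 -0.0165]
318 287 331 45 [ 0.5204 -0.017 ]
324 287 331 45 [ 0.5242 -0.0178]
```

View pics/w2.png

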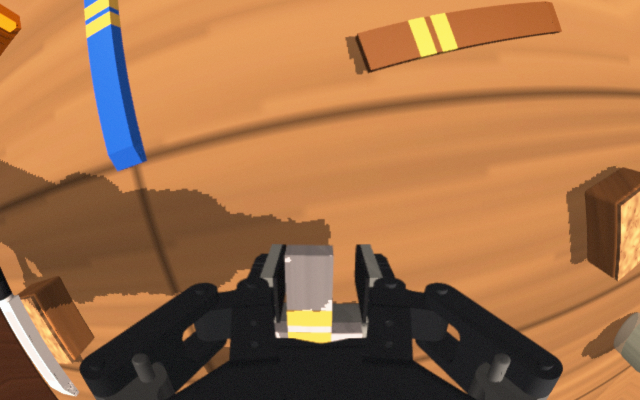

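The bar sits between the pads, its centre at column 309 against a jaw centre of 319. I need to shift about 5.5 mm in −y, then close.

Call:
apply_moves:
  steps: [-1,-5.5,0,0,0,0,0.4,0,0,0,0,0,0,0,0,0,0,0,0,0,0,0,0,0,0,0,0,0]
  newtons: 40

```text
clock: 2.95
ee_pos: [0.496, -0.0129, 0.0464]
tool_rot: [[-0.984, 0.178, 0.002], [0.178, 0.984, -0.0], [-0.002, 0.0, -1.0]]
force: [-1.6, -1.3, 8.0]
gripper_width: 0.248
finger_force: 42.1
```

Call:
apply_moves:
  steps: [0,0,1,0,0,0,0,1.5,-0.3,0,0,0,0,0,2,-0.4,0,0,0,0,0,1.5,-0.3,0,0,0,0,0,0,0,0,0,0,0,0]

```text
clock: 3.58
ee_pos: [0.5009, -0.0137, 0.0467]
tool_rot: [[-0.984, 0.178, 0.001], [0.178, 0.984, 0.0], [-0.001, 0.0, -1.0]]
force: [-1.4, 0.1, 6.5]
gripper_width: 0.244
finger_force: 42.0
```

Call:
apply_moves:
  steps: [1,-0.2,0.8,0,0,0,0,0.7,-0.1,0,0,0,0,0,0,0,0,0,0,0,0]

```text
clock: 3.95
ee_pos: [0.5026, -0.014, 0.0469]
tool_rot: [[-0.984, 0.178, 0.0], [0.178, 0.984, 0.0], [-0.0, 0.0, -1.0]]
force: [-1.0, -0.0, -1.5]
gripper_width: 0.248
finger_force: 41.0
```

Call:
apply_moves:
  steps: [0.5,-0.1,0,0,0,0,0,0,0,0,0,0,0,0]

```text
clock: 4.2
ee_pos: [0.5029, -0.0142, 0.047]
tool_rot: [[-0.984, 0.178, -0.0], [0.178, 0.984, -0.0], [0.0, -0.0, -1.0]]
force: [-0.1, -0.0, -1.2]
gripper_width: 0.241
finger_force: 41.0
```

Call:
apply_moves:
  steps: [0.6,-0.1,0,0,0,0,0,0,0,0,0,0,0,0]

```text
clock: 4.45
ee_pos: [0.5036, -0.0143, 0.0471]
tool_rot: [[-0.984, 0.178, 0.0], [0.178, 0.984, -0.0], [-0.0, -0.0, -1.0]]
force: [-0.4, 0.4, -1.2]
gripper_width: 0.243
finger_force: 41.0
```

Call:
apply_moves:
  steps: [0.6,-0.1,0,0,0,0,0,0,0,0,0,0,0,0]

```text
clock: 4.7
ee_pos: [0.5042, -0.0144, 0.0471]
tool_rot: [[-0.984, 0.178, 0.0], [0.178, 0.984, -0.0], [-0.0, 0.0, -1.0]]
force: [-0.4, -0.4, -1.5]
gripper_width: 0.246
finger_force: 41.0
```

Call:
apply_moves:
  steps: [0.5,-0.1,0,0,0,0,0,0,0,0,0,0,0,0]

```text
clock: 4.95
ee_pos: [0.5047, -0.0145, 0.0471]
tool_rot: [[-0.984, 0.178, 0.0], [0.178, 0.984, -0.0], [-0.0, 0.0, -1.0]]
force: [-0.7, 0.1, -1.7]
gripper_width: 0.245
finger_force: 41.0
```

Call:
apply_moves:
  steps: [0.4,-0.1,0,0,0,0,0,0,0,0,0,0,0,0]

```text
clock: 5.2
ee_pos: [0.5051, -0.0146, 0.0471]
tool_rot: [[-0.984, 0.178, 0.0], [0.178, 0.984, 0.0], [-0.0, 0.0, -1.0]]
force: [0.0, -0.5, -1.6]
gripper_width: 0.247
finger_force: 41.0
```

Call:
apply_moves:
  steps: [0.5,-0.1,0,0,0,0,0,0,0,0,0,0,0,0]

```text
clock: 5.45
ee_pos: [0.5056, -0.0147, 0.0471]
tool_rot: [[-0.984, 0.178, 0.0], [0.178, 0.984, -0.0], [-0.0, 0.0, -1.0]]
force: [-1.0, -0.3, -1.4]
gripper_width: 0.243
finger_force: 41.0
```

Call:
apply_moves:
  steps: [0.4,-0.1,0,0,0,0,0,0,0,0,0,0,0,0]

```text
clock: 5.7
ee_pos: [0.506, -0.0148, 0.0471]
tool_rot: [[-0.984, 0.178, 0.0], [0.178, 0.984, -0.0], [-0.0, 0.0, -1.0]]
force: [-0.7, 0.5, -1.7]
gripper_width: 0.245
finger_force: 41.0
```

Call:
apply_moves:
  steps: [0.5,-0.1,0,0,0,0,0,0,0,0,0,0,0,0]

```text
clock: 5.95
ee_pos: [0.5065, -0.0149, 0.0471]
tool_rot: [[-0.984, 0.178, 0.0], [0.178, 0.984, -0.0], [-0.0, -0.0, -1.0]]
force: [0.1, 0.6, -1.7]
gripper_width: 0.245
finger_force: 41.0
```

Call:
apply_moves:
  steps: [0.4,-0.1,0,0,0,0,0,0,0,0,0,0,0,0]

```text
clock: 6.2
ee_pos: [0.5067, -0.0149, 0.047]
tool_rot: [[-0.984, 0.178, -0.0], [0.178, 0.984, 0.0], [0.0, -0.0, -1.0]]
force: [-1.3, 1.1, -0.7]
gripper_width: 0.247
finger_force: 41.0
```

Call:
apply_moves:
  steps: [0.3,-0.1,0,0,0,0,0,0,0,0,0,0,0,0]

```text
clock: 6.45
ee_pos: [0.5067, -0.015, 0.047]
tool_rot: [[-0.984, 0.178, -0.001], [0.178, 0.984, 0.0], [0.001, -0.0, -1.0]]
force: [-2.6, 0.3, -0.9]
gripper_width: 0.246
finger_force: 41.0
```

The bar is home: the TCP stopped at x = 0.5067 with about 2.6 N. Release it and go above the dial.

Call:
apply_moves:
  steps: [0,0,0,0,0,0,0.35,0,0,0,0,0,0,0.45,0,0,10,0,0,0,0.5,0,0,55,0,0,0,0.9,0,0,60,0,0,0,1,0,0,60,0,0,0,1,50,-11,0,0,0,0,1,52,-11,0,0,0,0,1,0,0,0,0,0,0,1,0,0,0,0,0,0,1]

```text
clock: 7.7
ee_pos: [0.6083, -0.0371, 0.2321]
tool_rot: [[-0.984, 0.178, -0.001], [0.178, 0.984, 0.0], [0.001, -0.0, -1.0]]
force: [0.4, 0.2, -0.5]
gripper_width: 0.999
finger_force: 0.0
```

```bash
python3 - <<'E'
from h import *
import pickle
c=get_calibration('wrist');im=snapshot('wrist');pickle.dump((im,c),open('w3.p','wb'))
s=monitor.observe();p=s['ee_pos'];print(p,s['force'])
save('w3',cv2.resize(im[200:340,220:420],None,fx=4,fy=4,interpolation=cv2.INTER_CUBIC))
E
```

```text
[ 0.60799194 -0.03697838  0.2321785 ] [-0.36227805 -0.17042247  0.5332182 ]
```

View pics/w3.png

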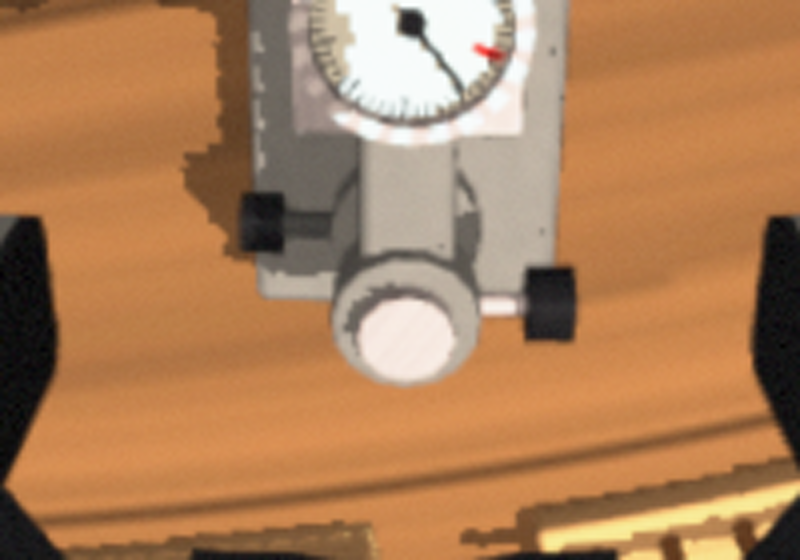

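The dial shows: hub at crop (411,22), red mark at (488,50), needle tip at (463,93). The mark is about 0.6 rad anticlockwise of the needle, as expected. I'll measure it.

```bash
cat > dial.py <<'E'
from h import *
import pickle
def dial(im,c,cen,z=.120,nd=True):
    """cen: approximate world xy of the dial's centre. Returns centre, radius of face, mark & needle angles (cw from above, deg, relative to world +x)"""
    hs=cv2.cvtColor(im,cv2.COLOR_RGB2HSV).astype(int)
    H,W=hs.shape[:2]
    X=np.full((H,W,2),9.)
    for v in range(130,345):
        for u in range(230,410): X[v,u]=onz(c,u,v,z,True)[:2]
    d=np.linalg.norm(X-cen,axis=2)
    white=((hs[...,1]<28)&(hs[...,2]>215)&(d<.03)).astype(np.uint8)
    n,l,st,_=cv2.connectedComponentsWithStats(white); k=1+np.argmax(st[1:,4])
    cn=max(cv2.findContours((l==k).astype(np.uint8),cv2.RETR_EXTERNAL,cv2.CHAIN_APPROX_NONE)[0],key=len)[:,0]
    cn=cv2.convexHull(cn)[:,0]
    pts=np.array([X[v,u] for u,v in cn]);(cx,cy),r=cv2.minEnclosingCircle((pts*1e4).astype(np.float32))
    ctr=np.array([cx,cy])/1e4
    ang=lambda q:np.degrees(-np.arctan2(q[1],q[0]))
    red=((hs[...,0]<10)|(hs[...,0]>170))&(hs[...,1]>100)&(d<.027)
    R=X[red].mean(0)
    dk=(hs[...,2]<110)&(d<.017)
    n2,l2,st2,ce=cv2.connectedComponentsWithStats(dk.astype(np.uint8))
    hub=X[(hs[...,2]<75)&(d<.010)]
    D=X[dk]
    return ctr,r/1e4,R,red.sum(),hub.mean(0) if len(hub) else None,D,X,hs,ang
E
python3 - <<'E'
from dial import *
im,c=pickle.load(open('w3.p','rb'))
c0=onz(c,220+411/4,200+22/4,.12,True)[:2];print('hub pick',c0)
ctr,r,R,nr,hub,D,X,hs,ang=dial(im,c,c0)
print(ctr,r,R,nr,hub,len(D))
for o in(c0,ctr):
    rel=D-o; rr=np.linalg.norm(rel,axis=1); f=rel[rr>.005]
    print('mark',ang(R-o),np.linalg.norm(R-o),'needle',[(round(ang(q)),round(1e3*np.linalg.norm(q),1)) for q in f[np.argsort(np.linalg.norm(f,axis=1))]][::4])
E
```

```text
hub pick [ 0.6096015  -0.03646492]
[ 0.61181387 -0.03524183] 0.027382742309570312 [ 0.61866506 -0.02159854] 18 [ 0.60953434 -0.03674908] 37
mark -58.63065754081354 0.01741141619592358 needle [(-25, np.float64(16.7))]
mark -63.33576838394406 0.015266903770585429 needle [(140, np.float64(5.1))]
```

```bash
cat >> dial.py <<'E'
def needle(X,hs,o,rmin=.005,rmax=.0165,vmax=160):
    rel=X-o; rr=np.linalg.norm(rel,axis=2)
    m=((hs[...,2]<vmax)&(rr<rmax)).astype(np.uint8)
    n,l,st,ce=cv2.connectedComponentsWithStats(m,connectivity=8); k=1+np.argmax(st[1:,4])
    s=(l==k)&(rr>rmin)
    w=(220-hs[...,2][s]).clip(0)
    q=rel[s]; a=np.degrees(-np.arctan2(q[:,1],q[:,0]))
    big=rr[s]>.009
    return np.average(a[big],weights=w[big]),a[big].std(),big.sum()
def markang(X,hs,o):
    rel=X-o; rr=np.linalg.norm(rel,axis=2)
    s=((hs[...,0]<10)|(hs[...,0]>170))&(hs[...,1]>60)&(rr>.012)&(rr<.024)
    w=hs[...,1][s]; q=rel[s]; a=np.degrees(-np.arctan2(q[:,1],q[:,0]))
    return np.average(a,weights=w),np.linalg.norm(q,axis=1).mean(),s.sum()
E
python3 - <<'E'
from dial import *
im,c=pickle.load(open('w3.p','rb'))
ctr,r,R,nr,hub,D,X,hs,ang=dial(im,c,np.array([.6096,-.0366]))
for o in(hub,np.array([.6096,-.0365])):
  for vm in(130,160,185):print(needle(X,hs,o,vmax=vm),markang(X,hs,o))
E
```

```text
Traceback (most recent call last):
  File "dial.py", line 33, in needle
    return np.average(a[big],weights=w[big]),a[big].std(),big.sum()
           ~~~~~~~~~~^^^^^^^^^^^^^^^^^^^^^^^
ZeroDivisionError: Weights sum to zero, can't be normalized
```

Call:
apply_moves:
  steps: [1,0.4,-50,0,0,0,1,0.6,0,-44,0,0,0,0.9,0,0,-16,0,0,0,0.8,0,0,-3,0,0,0,0.75,0,0,0,0,0,0,0.7]
  newtons: 20

```text
clock: 8.38
ee_pos: [0.6113, -0.0366, 0.1204]
tool_rot: [[-0.984, 0.178, 0.002], [0.178, 0.984, 0.0], [-0.002, 0.0, -1.0]]
force: [1.0, 0.5, -0.5]
gripper_width: 0.7
finger_force: 0.0
```

```bash
python3 - <<'E'
from h import *
import pickle
c=get_calibration('wrist');im=snapshot('wrist');pickle.dump((im,c),open('w4.p','wb'))
s=monitor.observe();p=s['ee_pos'];print(p,s['force'],s['gripper_width'])
save('w4',cv2.resize(im[170:350,220:420],None,fx=3.3,fy=3.3,interpolation=cv2.INTER_CUBIC))
E
```

```text
[ 0.61144497 -0.03669543  0.12057863] [0.5708864  0.0176952  0.54236071] 0.7008612234963235
```

View pics/w4.png

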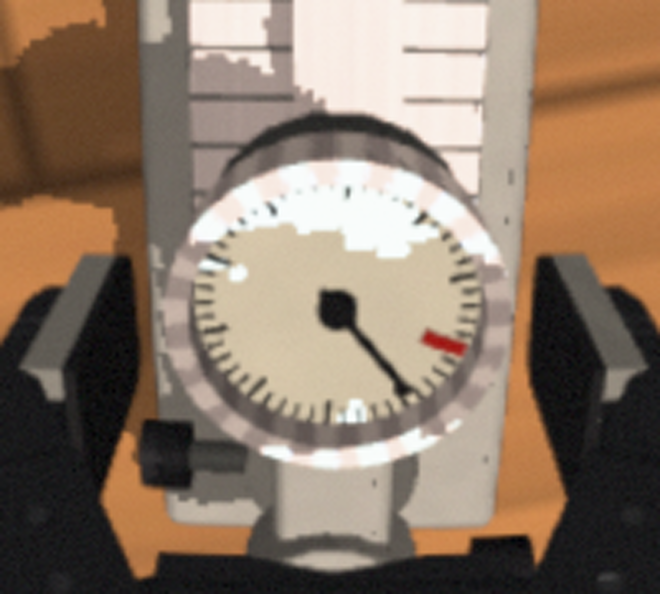

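Very clear view: hub at crop (337,309), red mark (444,343), needle tip (405,392), with the jaws straddling the bezel at columns ~130 and ~535 (centre 333). Compute the angles.

```bash
cat > zero.py <<'E'
from dial import *
def solve(im,c,o):
    z=.120
    hs=cv2.cvtColor(im,cv2.COLOR_RGB2HSV).astype(int); X=np.full(hs.shape[:2]+(2,),9.)
    for v in range(150,345):
        for u in range(230,410): X[v,u]=onz(c,u,v,z,True)[:2]
    for _ in range(3):
        rr=np.linalg.norm(X-o,axis=2)
        m=((hs[...,2]<90)&(rr<.008)).astype(np.uint8)
        m=cv2.morphologyEx(cv2.resize(m,None,fx=4,fy=4,interpolation=cv2.INTER_NEAREST),cv2.MORPH_OPEN,cv2.getStructuringElement(cv2.MORPH_ELLIPSE,(17,17)))
        k=np.argwhere(m).mean(0)/4-.375; o=onz(c,k[1],k[0],z,True)[:2]
    rel=X-o; rr=np.linalg.norm(rel,axis=2); A=np.degrees(-np.arctan2(rel[...,1],rel[...,0]))
    s=((hs[...,0]<12)|(hs[...,0]>168))&(hs[...,1]>120)&(rr>.010)&(rr<.024)
    mk=np.average(A[s],weights=hs[...,1][s]);mr=rr[s].mean()
    res=[]
    for lo,hi in((.006,.010),(.010,.014),(.014,.0175)):
        q=(rr>lo)&(rr<hi)&(~s)&(hs[...,2]<110); res.append((round(A[q].mean(),1) if q.any() else None,round(A[q].std(),1) if q.any() else None,int(q.sum())))
    return o,mk,mr,s.sum(),res
E
python3 - <<'E'
from zero import *
im,c=pickle.load(open('w4.p','rb'))
print(solve(im,c,onz(c,220+337/3.3,170+309/3.3,.12,True)[:2]))
E
```

```text
(array([ 0.60984966, -0.0365411 ]), np.float64(-59.603307802767866), np.float64(0.017102207100530044), np.int64(55), [(np.float64(-25.9), np.float64(2.9), 19), (np.float64(-26.4), np.float64(1.8), 17), (np.float64(-15.1), np.float64(24.5), 22)])
```

The mark needs 33.4° clockwise, which is wz = −33.4. Centre, close, and check the forces.

Call:
apply_moves:
  steps: [-1.5,0.1,0,0,0,0,0.66,0,0,0,0,0,0,0.5,0,0,0,0,0,0,0.5,0,0,0,0,0,0,0.5]
  newtons: 20

```text
clock: 8.93
ee_pos: [0.6097, -0.0358, 0.1204]
tool_rot: [[-0.984, 0.177, 0.002], [0.177, 0.984, 0.001], [-0.002, 0.001, -1.0]]
force: [-2.1, 2.2, 8.4]
gripper_width: 0.573
finger_force: 19.6
```

Call:
apply_moves:
  steps: [0,0.2,0.8,0,0,0,0.5,0,0,0,0,0,-5,0.5,0,0,0,0,0,-7,0.5,0,0,0,0,0,-7,0.5,0,0,0,0,0,-7,0.5,0,0,0,0,0,-7.4,0.5,0,0,0,0,0,0,0.5,0,0,0,0,0,0,0.5]

```text
clock: 9.93
ee_pos: [0.6096, -0.0359, 0.1205]
tool_rot: [[-0.726, 0.688, 0.001], [0.688, 0.726, 0.0], [-0.0, 0.001, -1.0]]
force: [-0.8, 2.4, 5.8]
gripper_width: 0.571
finger_force: 22.0
```

```bash
cat > look.py <<'E'
from zero import *
import sys
c=get_calibration('wrist');im=snapshot('wrist');pickle.dump((im,c),open(sys.argv[1]+'.p','wb'))
s=monitor.observe();print(s['ee_pos'],s['force'],s['gripper_width'],np.degrees(np.arctan2(s['tool_rot'][0,1],s['tool_rot'][1,1])),s['joint_pos'].round())
print(solve(im,c,np.array([.6098,-.0365])))
E
python3 look.py w5
```

```text
[ 0.60962562 -0.03586898  0.12046305] [-0.05594357  2.53371512  6.04796147] 0.5704958818105986 43.44047645329371 [ -9.  35.  10. 113. -11.  32.  56.]
(array([ 0.60980232, -0.03714168]), np.float64(-27.315383799819646), np.float64(0.018073966808940932), np.int64(33), [(np.float64(-27.4), np.float64(3.0), 20), (np.float64(-27.2), np.float64(2.4), 23), (np.float64(-5.3), np.float64(39.2), 19)])
```

Call:
apply_moves:
  steps: [0,0.2,0.5,0,0,0,0.5,0,0,0,0,0,0,0.62,0,0,0,0,0,0,0.75,0,0,0,0,0,0,0.75]

```text
clock: 10.48
ee_pos: [0.609, -0.0365, 0.1202]
tool_rot: [[-0.724, 0.69, -0.0], [0.69, 0.724, -0.0], [0.0, -0.001, -1.0]]
force: [0.4, -0.8, 1.1]
gripper_width: 0.75
finger_force: 0.0
```

```bash
python3 look.py w6; python3 - <<'E'
from h import *; import pickle
im,c=pickle.load(open('w6.p','rb'));save('w6',cv2.resize(im[170:350,220:420],None,fx=3.3,fy=3.3,interpolation=cv2.INTER_CUBIC))
E
```

```text
[ 0.60905851 -0.03646138  0.12026711] [0.5032668  0.57454395 0.74576552] 0.7474681965355576 43.64487376899686 [ -9.  36.  10. 113. -11.  32.  55.]
(array([ 0.60965   , -0.03708479]), np.float64(-26.70242486467809), np.float64(0.018359405723549795), np.int64(34), [(np.float64(-26.4), np.float64(2.7), 19), (np.float64(-26.8), np.float64(2.3), 23), (np.float64(-4.3), np.float64(39.9), 18)])
```

View pics/w6.png

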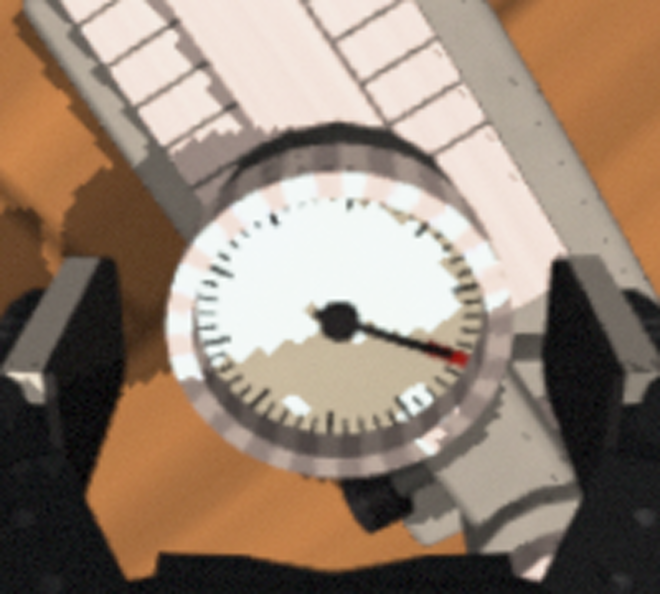

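The needle covers the red mark (tip and mark both at crop ~(455,357)); they agree within 0.5°. Back to the master's tail.

Call:
apply_moves:
  steps: [0,0,20,0,0,0,0.75,0,0,50,0,0,0,0.75,0,0,40,0,0,8,0.75,-50,10.8,0,0,0,8,0.6,-52.3,10.8,0,0,0,8,0.5,0,0,-50,0,0,9.4,0.45,0,0,-60,0,0,0,0.42,0,0,-52,0,0,0,0.4,0,0,-20,0,0,0,0.4,0,0,0,0,0,0,0.4]

```text
clock: 11.78
ee_pos: [0.506, -0.0147, 0.047]
tool_rot: [[-0.984, 0.178, -0.003], [0.178, 0.984, -0.0], [0.003, -0.001, -1.0]]
force: [0.3, -0.2, 0.6]
gripper_width: 0.402
finger_force: 0.0
```

```bash
cat > bar.py <<'E'
from h import *
import sys,pickle
def bar(name,ztop,dark=False):
    c=get_calibration('wrist');im=snapshot('wrist');pickle.dump((im,c),open(name+'.p','wb'))
    s=monitor.observe();p=s['ee_pos'];print(p,s['clock'],s['force'].round(1),s['gripper_width'],'yaw',-np.degrees(np.arctan2(s['tool_rot'][0,1],s['tool_rot'][1,1])))
    hsv=cv2.cvtColor(im,cv2.COLOR_RGB2HSV)
    for v in range(190,335,8):
        row=hsv[v,240:400]; b=((row[:,1]<75)&(row[:,2]>140))|((abs(row[:,0].astype(int)-27)<8)&(row[:,1]>110)&(row[:,2]>170))
        if dark: b=(row[:,2]<70)
        k=np.flatnonzero(b)+240
        if len(k)>5: print(v,k.min(),k.max(),len(k),np.median(k),onz(c,np.median(k),v,ztop,True)[:2].round(4))
E
python3 -c "
from bar import *
bar('w7',.054)"
```

```text
[ 0.50668442 -0.01470748  0.04811979] 11.825 [ 0.8 -0.2 -0.3] 0.40229400040458996 yaw -10.247144591106863
254 297 344 48 320.5 [ 0.4961 -0.0137]
262 297 343 47 320.0 [ 0.5001 -0.0147]
270 297 343 47 320.0 [ 0.5042 -0.0154]
278 265 376 61 320.0 [ 0.5084 -0.0162]
286 298 343 46 320.5 [ 0.5129 -0.0168]
294 298 343 46 320.5 [ 0.5174 -0.0176]
302 299 343 45 321.0 [ 0.5221 -0.0182]
310 300 343 44 321.5 [ 0.527  -0.0188]
318 281 361 81 321.0 [ 0.532 -0.02 ]
326 275 367 93 321.0 [ 0.5372 -0.0209]
334 276 366 90 321.5 [ 0.5426 -0.0216]
```

Grip well aligned. Locate the empty rest by its cork contour (saturated bright patch) in both views.

```bash
sed -n 1,3p m.py > m2.py; cat >> m2.py <<'E'
def rest(hs,box,c,fish,nm):
    v0,v1,u0,u1=box; p=hs[v0:v1,u0:u1].astype(int); 
    m=((p[...,2]>195)&(p[...,1]>60)&(p[...,1]<190)).astype(np.uint8)
    m=cv2.morphologyEx(cv2.morphologyEx(m,cv2.MORPH_CLOSE,np.ones((3,3))),cv2.MORPH_OPEN,np.ones((3,3)))
    n,l,st,ce=cv2.connectedComponentsWithStats(m); k=1+np.argmax(st[1:,4])
    q=np.argwhere(l==k)+[v0,u0]
    W=np.array([onz(c,u,v,.042,fish)[:2] for v,u in q])*1000
    print(nm,len(q),cv2.minAreaRect(W.astype(np.float32)),W.mean(0).round(1))
rest(hsv,(170,255,440,520),c,True,'wrist')
t=get_calibration('top');ht=cv2.cvtColor(np.load('top.npy'),cv2.COLOR_RGB2HSV)
rest(ht,(170,205,258,292),t,False,'top')
for u,v in((263,178.75),(280.5,174.5),(285,194.5),(267.5,200)):print(onz(t,u,v,.042).round(3))
for u,v in((452,192),(497,181),(509,228),(467,247)):print('w',onz(c,u,v,.042,True).round(3))
E
python3 m2.py
```

```text
wrist 2276 ((526.6497192382812, 255.473876953125), (74.21072387695312, 87.8759536743164), 8.0935640335083) [524.7 247.6]
top 222 ((529.8828735351562, 241.26429748535156), (60.43784713745117, 49.22240447998047), 13.471174240112305) [533.1 244.5]
[0.556 0.272 0.042]
[0.568 0.214 0.042]
[0.503 0.2   0.042]
[0.486 0.258 0.042]
w [0.487 0.196 0.042]
w [0.484 0.26  0.042]
w [0.551 0.279 0.042]
w [0.563 0.214 0.042]
```

Call:
apply_moves:
  steps: [0,0,0,0,0,0,0,0,0,0,0,0,0,0,0,0,0,0,0,0,0,0,0,1.3,0,0,0,0]
  newtons: 70

```text
clock: 12.32
ee_pos: [0.5073, -0.0146, 0.0502]
tool_rot: [[-0.984, 0.178, 0.001], [0.178, 0.984, 0.0], [-0.001, 0.0, -1.0]]
force: [1.2, -0.4, -1.5]
gripper_width: 0.234
finger_force: 68.8
```

Call:
apply_moves:
  steps: [-6,1.1,0,0,0,0,0,-11.8,2.1,0,0,0,0,0,-11.8,2.1,0,0,0,0,0,-11.8,2.1,0,0,0,0,0,-11.8,2.1,0,0,0,0,0,-11.8,2.1,0,0,0,0,0,0,0,0,0,0,0,0]

```text
clock: 13.2
ee_pos: [0.4406, -0.0028, 0.0497]
tool_rot: [[-0.984, 0.177, -0.001], [0.177, 0.984, -0.0], [0.001, -0.0, -1.0]]
force: [0.1, -0.2, -0.2]
gripper_width: 0.236
finger_force: 69.0
```

Call:
apply_moves:
  steps: [0,0,12,0,0,0,0,0,20,20,0,0,0,0,6,45,8,0,0,5,0,6,45,8,0,0,5,0,6,45,8,0,0,5,0,6,45,0,0,0,5,0,1.6,27.3,0,0,0,2.3,0,0,0,-30,0,0,0,0,0,0,-15,0,0,0,0,0,0,0,0,0,0,0]

```text
clock: 14.45
ee_pos: [0.4671, 0.2235, 0.0601]
tool_rot: [[-0.978, -0.208, -0.002], [-0.208, 0.978, -0.001], [0.002, -0.001, -1.0]]
force: [-0.2, -0.2, -2.3]
gripper_width: 0.238
finger_force: 68.9
```

```bash
python3 - <<'E'
from bar import *
bar('w8',.062)
im,c=pickle.load(open('w8.p','rb'));save('w8',im)
E
```

```text
[0.46749209 0.22365344 0.0607239 ] 14.5 [ 0.8  0.2 -1.9] 0.22794912098085407 yaw 12.002089635059326
254 300 342 43 321.0 [0.4595 0.2215]
262 301 341 41 321.0 [0.4637 0.2224]
270 301 341 41 321.0 [0.4679 0.2233]
278 286 356 51 321.0 [0.4723 0.2242]
286 301 340 40 320.5 [0.4769 0.2249]
294 300 341 42 320.5 [0.4816 0.2259]
302 299 342 44 320.5 [0.4864 0.2269]
310 299 342 44 320.5 [0.4914 0.228 ]
318 300 341 42 320.5 [0.4966 0.2291]
326 300 342 43 321.0 [0.5019 0.2305]
334 300 341 42 320.5 [0.5076 0.2314]
```

View pics/w8.png

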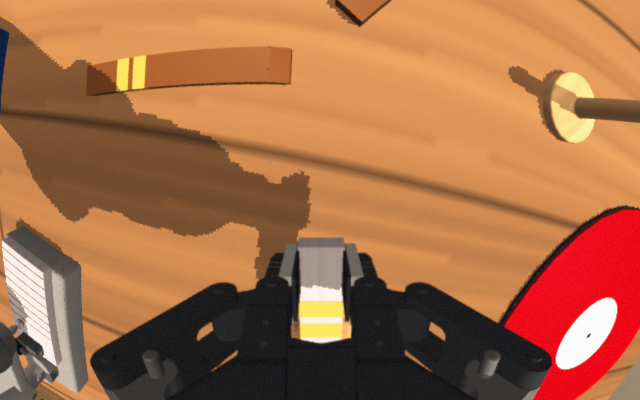

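The bar is held straight, tail at rows 240–340. The cork is just visible beside the bands at (350,330), so the rest lies ahead under the bar. Lowering.

Call:
apply_moves:
  steps: [0,0,-5,0,0,0,0,0,0,-3,0,0,0,0,0,0,0,0,0,0,0]

```text
clock: 14.88
ee_pos: [0.4676, 0.2242, 0.0527]
tool_rot: [[-0.978, -0.209, 0.0], [-0.209, 0.978, 0.0], [-0.0, 0.0, -1.0]]
force: [-0.4, 0.2, -1.8]
gripper_width: 0.237
finger_force: 68.9
```

Call:
apply_moves:
  steps: [0,0,-1,0,0,0,0,0,0,0,0,0,0,0]

```text
clock: 15.12
ee_pos: [0.4675, 0.2243, 0.0517]
tool_rot: [[-0.978, -0.209, 0.0], [-0.209, 0.978, 0.0], [-0.0, 0.0, -1.0]]
force: [-1.0, 0.1, -1.7]
gripper_width: 0.238
finger_force: 68.9
```

Call:
apply_moves:
  steps: [0,0,-1,0,0,0,0,0,0,0,0,0,0,0]

```text
clock: 15.38
ee_pos: [0.4675, 0.2243, 0.0506]
tool_rot: [[-0.978, -0.209, -0.0], [-0.209, 0.978, -0.0], [0.0, -0.0, -1.0]]
force: [-0.4, 0.1, -2.1]
gripper_width: 0.235
finger_force: 68.9
```

Call:
apply_moves:
  steps: [0,0,-1,0,0,0,0,0,0,0,0,0,0,0]

```text
clock: 15.62
ee_pos: [0.4675, 0.2244, 0.0497]
tool_rot: [[-0.978, -0.209, 0.0], [-0.209, 0.978, 0.0], [-0.0, 0.0, -1.0]]
force: [-0.2, 0.1, -1.0]
gripper_width: 0.233
finger_force: 69.2
```

Call:
apply_moves:
  steps: [0,0,-0.7,0,0,0,0,0,0,0,0,0,0,0]

```text
clock: 15.88
ee_pos: [0.4676, 0.2244, 0.0494]
tool_rot: [[-0.978, -0.209, 0.0], [-0.209, 0.978, 0.0], [-0.0, 0.0, -1.0]]
force: [-2.1, -0.5, 5.8]
gripper_width: 0.234
finger_force: 70.1
```

Call:
apply_moves:
  steps: [0,0,-0.7,0,0,0,0,0,0,0,0,0,0,0]

```text
clock: 16.12
ee_pos: [0.4675, 0.2244, 0.0491]
tool_rot: [[-0.978, -0.209, 0.001], [-0.209, 0.978, 0.0], [-0.001, 0.0, -1.0]]
force: [-2.9, -1.1, 10.8]
gripper_width: 0.236
finger_force: 70.8
```

Call:
apply_moves:
  steps: [0,0,0.8,0,0,0,0.1,0,0,0,0,0,0,0.3,0,0,0,0,0,0,0.4,0,0,15,0,0,0,0.45,0,0,50,0,0,0,0.5,0,-40,60,0,0,-4,0.5,1,-60,25,0,0,-4.2,0.5,1,-60,0,0,0,0,0.5,1,-60,0,0,0,0,0.5,1,-60,0,0,0,0,0.5,1,-60,0,0,0,0,0.5,1,-60,0,0,0,0,0.5]

```text
clock: 17.62
ee_pos: [0.4733, -0.1699, 0.1912]
tool_rot: [[-0.998, -0.067, 0.001], [-0.067, 0.998, -0.0], [-0.001, -0.0, -1.0]]
force: [1.5, -0.4, 0.3]
gripper_width: 0.504
finger_force: 0.0
```

Call:
apply_moves:
  steps: [1,-50,0,0,0,0,0.5,2,-40,0,0,0,0,0.5,0,0,0,0,0,0,0.5,0,0,0,0,0,0,0.5]

```text
clock: 18.12
ee_pos: [0.4762, -0.2574, 0.1906]
tool_rot: [[-0.998, -0.067, 0.0], [-0.067, 0.998, 0.0], [-0.0, 0.0, -1.0]]
force: [-0.0, 0.2, 0.4]
gripper_width: 0.501
finger_force: 0.0
```

```bash
cat > m3.py <<'E'
from h import *
import pickle
# master on the rest, top view
t=get_calibration('top');im=snapshot('top');save('top2',im);hs=cv2.cvtColor(im,cv2.COLOR_RGB2HSV).astype(int)
b=((hs[...,1]<75)&(hs[...,2]>140)).astype(np.uint8)[150:235,250:310];b=cv2.morphologyEx(b,cv2.MORPH_CLOSE,np.ones((7,3)))
n,l,st,ce=cv2.connectedComponentsWithStats(b)
k=1+np.argmax(st[1:,4]);q=np.argwhere(l==k)+[150,250];W=np.array([onz(t,u,v,.054)[:2] for v,u in q])*1000
print('master',len(q),cv2.minAreaRect(W.astype(np.float32)))
# head tail, wrist view
s=monitor.observe();p=s['ee_pos'];print(p,s['clock'],'yaw',-np.degrees(np.arctan2(s['tool_rot'][0,1],s['tool_rot'][1,1])))
c=get_calibration('wrist');im=snapshot('wrist');pickle.dump((im,c),open('w9.p','wb'));save('w9',im)
hs=cv2.cvtColor(im,cv2.COLOR_RGB2HSV).astype(int)
for v in range(170,345,6):
    r=hs[v,240:400];k=np.flatnonzero(r[:,2]<55)+240;g=np.flatnonzero((r[:,1]<75)&(r[:,2]>140))+240
    print(v,'dark',(k.min(),k.max(),len(k)) if len(k) else 0,onz(c,np.median(k),v,.058,True)[:2].round(4) if len(k) else '','lt',(g.min(),g.max(),onz(c,np.median(g),v,.0555,True)[:2].round(4)) if len(g)>8 else 0)
E
python3 m3.py
```

```text
master 327 ((527.6402587890625, 234.87200927734375), (150.3994598388672, 23.23396110534668), 11.918983459472656)
[ 0.47639825 -0.25686955  0.19049412] 18.175 yaw 3.9218015750552127
170 dark 0  lt 0
176 dark (np.int64(288), np.int64(301), 7) [ 0.4581 -0.2851] lt 0
182 dark (np.int64(288), np.int64(301), 14) [ 0.4633 -0.2817] lt 0
188 dark (np.int64(288), np.int64(301), 14) [ 0.4688 -0.2815] lt 0
194 dark (np.int64(288), np.int64(302), 15) [ 0.4743 -0.2808] lt 0
200 dark (np.int64(287), np.int64(302), 16) [ 0.4799 -0.281 ] lt 0
206 dark (np.int64(287), np.int64(303), 17) [ 0.4854 -0.2803] lt 0
212 dark (np.int64(288), np.int64(303), 16) [ 0.4911 -0.2795] lt 0
218 dark 0  lt (np.int64(282), np.int64(307), array([ 0.4978, -0.2804]))
224 dark 0  lt (np.int64(282), np.int64(308), array([ 0.5036, -0.2797]))
230 dark 0  lt (np.int64(282), np.int64(308), array([ 0.5096, -0.2794]))
236 dark 0  lt (np.int64(282), np.int64(308), array([ 0.5156, -0.2792]))
242 dark 0  lt (np.int64(282), np.int64(308), array([ 0.5218, -0.2789]))
248 dark (np.int64(273), np.int64(368), 8) [ 0.5251 -0.2544] lt (np.i
[... 983 characters left out ...]
t64(284), np.int64(308), array([ 0.5825, -0.2758]))
302 dark (np.int64(240), np.int64(399), 66) [ 0.5908 -0.2999] lt (np.int64(285), np.int64(308), array([ 0.59  , -0.2751]))
308 dark (np.int64(240), np.int64(399), 63) [ 0.5987 -0.3016] lt (np.int64(285), np.int64(308), array([ 0.5978, -0.2748]))
314 dark (np.int64(240), np.int64(399), 60) [ 0.6069 -0.3032] lt 0
320 dark (np.int64(240), np.int64(399), 58) [ 0.6153 -0.3045] lt 0
326 dark (np.int64(240), np.int64(399), 52) [ 0.6242 -0.3079] lt 0
332 dark (np.int64(240), np.int64(399), 54) [ 0.6328 -0.307 ] lt 0
338 dark (np.int64(240), np.int64(399), 67) [ 0.6409 -0.2998] lt 0
344 dark (np.int64(240), np.int64(399), 160) [ 0.6449 -0.2475] lt 0
```

The master lies centred on the rest (527.6, 234.9 mm, yaw 11.9°, footprint 150 × 23). Head: socket from x ≈ 0.456 to 0.496, nose 0.604, yaw 3.2°, so length checks at 150 mm. Go grip the socket.

Call:
apply_moves:
  steps: [-6.9,-23.6,0,0,0,-0.6,0.5,0,0,-50,0,0,0,0.5,0,0,-50,0,0,0,0.4,0,0,-33,0,0,0,0.4,0,0,-8,0,0,0,0.35,0,0,0,0,0,0,0.35]

```text
clock: 18.98
ee_pos: [0.4699, -0.281, 0.0495]
tool_rot: [[-0.998, -0.058, -0.0], [-0.058, 0.998, 0.0], [0.0, 0.0, -1.0]]
force: [-0.3, 0.2, 0.3]
gripper_width: 0.347
finger_force: 0.0
```

```bash
python3 -c "
from bar import *
bar('w10',.058,True)"; python3 - <<'E'
from h import *;import pickle
im,c=pickle.load(open('w10.p','rb'))
for v in(250,270,290,320,334):print(v,im[v,250:390:4].mean(1).astype(int).tolist())
E
```

```text
[ 0.47019083 -0.28139289  0.05008603] 19.025 [0.1 0.1 0.2] 0.3490624723189696 yaw 3.299396345529171
246 286 355 39 321.0 [ 0.4551 -0.2823]
254 266 375 60 320.5 [ 0.459  -0.2823]
262 260 382 71 321.0 [ 0.4631 -0.2819]
270 256 385 77 321.0 [ 0.4672 -0.2816]
278 253 389 90 321.5 [ 0.4715 -0.2812]
286 243 398 121 321.0 [ 0.4759 -0.2811]
294 240 399 129 320.0 [ 0.4805 -0.2814]
302 240 399 127 320.0 [ 0.4852 -0.2811]
310 240 399 122 319.5 [ 0.49   -0.2811]
318 240 399 96 320.5 [ 0.4951 -0.2803]
326 240 399 73 276.0 [ 0.5022 -0.3029]
334 240 399 75 277.0 [ 0.5077 -0.3024]
250 [133, 130, 133, 132, 132, 78, 87, 101, 101, 38, 26, 104, 133, 131, 38, 19, 40, 54, 62, 48, 27, 20, 124, 132, 136, 99, 28, 96, 99, 107, 134, 133, 134, 132, 133]
270 [140, 127, 32, 29, 36, 103, 102, 100, 19, 16, 17, 77, 77, 79, 43, 22, 27, 26, 29, 22, 23, 19, 136, 138, 141, 58, 24, 24, 75, 102, 101, 62, 28, 33, 68]
290 [29, 26, 28, 29, 28, 24, 25, 26, 38, 21, 46, 68, 67, 68, 28, 20, 20, 28, 24, 22, 26, 18, 56, 68, 63, 60, 21, 20, 37, 26, 28, 29, 29, 27, 30]
320 [28, 31, 31, 28, 28, 28, 30, 30, 52, 171, 127, 125, 144, 148, 152, 229, 220, 177, 155, 210, 247, 248, 144, 139, 190, 187, 182, 42, 81, 26, 31, 26, 26, 33, 42]
334 [27, 27, 32, 26, 30, 29, 27, 47, 181, 187, 113, 110, 243, 253, 252, 251, 248, 247, 248, 248, 248, 247, 253, 252, 161, 172, 176, 179, 166, 30, 29, 30, 29, 31, 27]
```

Socket centred in the jaws. Close and lift.

Call:
apply_moves:
  steps: [0,0,0,0,0,0,0,0,0,0,0,0,0,0,0,0,0,0,0,0,0,0,0,1,0,0,0,0,0,0,0,0,0,0,0]
  newtons: 60

```text
clock: 19.65
ee_pos: [0.47, -0.2818, 0.0504]
tool_rot: [[-0.998, -0.057, 0.001], [-0.057, 0.998, -0.0], [-0.001, -0.001, -1.0]]
force: [1.3, 0.5, 2.5]
gripper_width: 0.158
finger_force: 58.7
```

Call:
apply_moves:
  steps: [0,0,20,0,0,0,0,-15,30,5,0,0,0,0,-14,50,0,0,0,-2.9,0,0,50,0,0,0,-2.9,0,0,50,0,0,0,-2.9,0,0,50,0,0,0,-2.9,0,0,40,0,0,0,-2.7,0,0,8.9,0,0,0,0,0,0,0,-10,0,0,0,0,0,0,-8,0,0,0,0,0,0,0,0,0,0,0]

```text
clock: 21.02
ee_pos: [0.4401, -0.0041, 0.0562]
tool_rot: [[-0.981, 0.194, -0.002], [0.194, 0.981, -0.0], [0.002, -0.001, -1.0]]
force: [-0.2, -0.2, -0.3]
gripper_width: 0.162
finger_force: 58.7
```

```bash
cat > m4.py <<'E'
from h import *
s=monitor.observe();print(s['ee_pos'],s['clock'],s['force'].round(1),'yaw',-np.degrees(np.arctan2(s['tool_rot'][0,1],s['tool_rot'][1,1])))
t=get_calibration('top');im=snapshot('top');save('top3',cv2.resize(im[110:230,300:420],None,fx=5,fy=5,interpolation=cv2.INTER_CUBIC))
im=snapshot('scene');np.save('sc3',im);c=get_calibration('scene')
save('sc3',cv2.resize(im[215:305,270:380],None,fx=6,fy=6,interpolation=cv2.INTER_CUBIC))
E
python3 m4.py
```

```text
[ 0.44007015 -0.00410549  0.05624825] 21.025 [-0.2 -0.2 -0.3] yaw -11.171880318842943
```

Call:
apply_moves:
  steps: [0,1,-4,0,0,0,0,0,0,0,0,0,0,0]

```text
clock: 21.38
ee_pos: [0.4406, -0.0018, 0.053]
tool_rot: [[-0.981, 0.192, -0.0], [0.192, 0.981, 0.0], [0.0, 0.0, -1.0]]
force: [0.6, 0.2, -0.2]
gripper_width: 0.156
finger_force: 58.7
```

Call:
apply_moves:
  steps: [0,0,-0.8,0,0,0,0,0,0,0,0,0,0,0]

```text
clock: 21.62
ee_pos: [0.4406, -0.0016, 0.0523]
tool_rot: [[-0.982, 0.191, 0.0], [0.191, 0.982, 0.0], [-0.0, 0.0, -1.0]]
force: [-0.7, 0.2, -0.5]
gripper_width: 0.16
finger_force: 58.7
```

Call:
apply_moves:
  steps: [0,0,-0.6,0,0,0,0,0,0,0,0,0,0,0]

```text
clock: 21.88
ee_pos: [0.4406, -0.0017, 0.0517]
tool_rot: [[-0.982, 0.191, 0.0], [0.191, 0.982, -0.0], [-0.0, 0.0, -1.0]]
force: [0.3, -0.4, -0.5]
gripper_width: 0.16
finger_force: 58.7
```

Call:
apply_moves:
  steps: [0,-1,-0.6,0,0,0,0,0,0,0,0,0,0,0]

```text
clock: 22.12
ee_pos: [0.4406, -0.0028, 0.0511]
tool_rot: [[-0.981, 0.192, 0.0], [0.192, 0.981, -0.0], [-0.0, -0.0, -1.0]]
force: [-0.3, -0.5, -0.3]
gripper_width: 0.16
finger_force: 58.7
```

Call:
apply_moves:
  steps: [0,0,-0.5,0,0,0,0,0,0,0,0,0,0,0]

```text
clock: 22.38
ee_pos: [0.4406, -0.0028, 0.0506]
tool_rot: [[-0.981, 0.192, 0.0], [0.192, 0.981, -0.0], [-0.0, -0.0, -1.0]]
force: [0.8, -0.1, -0.6]
gripper_width: 0.159
finger_force: 58.8
```

Call:
apply_moves:
  steps: [0,0,-0.4,0,0,0,0,0,0,0,0,0,0,0]

```text
clock: 22.62
ee_pos: [0.4406, -0.0027, 0.0502]
tool_rot: [[-0.981, 0.192, 0.0], [0.192, 0.981, -0.0], [-0.0, -0.0, -1.0]]
force: [0.0, 0.8, 1.0]
gripper_width: 0.155
finger_force: 58.8
```

Light contact with the anvil. Slide in.

Call:
apply_moves:
  steps: [6,-1.2,0,0,0,0,0,6,-1.2,0,0,0,0,0,6,-1.1,0,0,0,0,0,6,-1.2,0,0,0,0,0,4,-0.8,0,0,0,0,0,2,-0.4,0,0,0,0,0,0,0,0,0,0,0,0]

```text
clock: 23.5
ee_pos: [0.4708, -0.0087, 0.0502]
tool_rot: [[-0.981, 0.192, 0.0], [0.192, 0.981, -0.0], [-0.0, -0.0, -1.0]]
force: [-0.1, 0.0, 1.6]
gripper_width: 0.159
finger_force: 58.8
```

Call:
apply_moves:
  steps: [2,-0.4,0,0,0,0,0,2,-0.4,0,0,0,0,0,1,-0.2,0,0,0,0,0]

```text
clock: 23.88
ee_pos: [0.4757, -0.0096, 0.0502]
tool_rot: [[-0.981, 0.192, 0.0], [0.192, 0.981, 0.0], [-0.0, 0.0, -1.0]]
force: [-1.2, 0.6, 1.7]
gripper_width: 0.158
finger_force: 58.9
```

Call:
apply_moves:
  steps: [2,-0.4,0,0,0,0,0,2,-0.4,0,0,0,0,0,2,-0.4,0,0,0,0,0,2,-0.4,0,0,0,0,0]

```text
clock: 24.38
ee_pos: [0.4834, -0.0112, 0.0502]
tool_rot: [[-0.981, 0.192, -0.001], [0.192, 0.981, 0.0], [0.001, -0.0, -1.0]]
force: [-3.0, 0.4, 4.8]
gripper_width: 0.156
finger_force: 59.1
```

Call:
apply_moves:
  steps: [2,-0.4,0,0,0,0,0,2,-0.4,0,0,0,0,0,2,-0.4,0,0,0,0,0]

```text
clock: 24.75
ee_pos: [0.4899, -0.0125, 0.0503]
tool_rot: [[-0.981, 0.192, 0.001], [0.192, 0.981, -0.0], [-0.001, 0.0, -1.0]]
force: [-1.8, 0.9, 5.2]
gripper_width: 0.158
finger_force: 59.1
```

Call:
apply_moves:
  steps: [2,-0.4,0.3,0,0,0,0,2,-0.4,0,0,0,0,0,2,-0.4,0,0,0,0,0,2,-0.4,0,0,0,0,0,1.5,-0.3,0,0,0,0,0,1,-0.2,0,0,0,0,0,0,0,0,0,0,0,0]

```text
clock: 25.62
ee_pos: [0.5005, -0.0146, 0.0506]
tool_rot: [[-0.981, 0.192, 0.001], [0.192, 0.981, -0.0], [-0.001, 0.0, -1.0]]
force: [-1.5, -0.5, 6.0]
gripper_width: 0.162
finger_force: 59.2
```

Call:
apply_moves:
  steps: [1,-0.2,0.4,0,0,0,0,0,0,0,0,0,0,0]

```text
clock: 25.88
ee_pos: [0.5015, -0.0148, 0.0508]
tool_rot: [[-0.981, 0.192, 0.001], [0.192, 0.981, -0.0], [-0.001, -0.0, -1.0]]
force: [-0.3, 0.1, 0.6]
gripper_width: 0.158
finger_force: 58.9
```

Call:
apply_moves:
  steps: [0.5,-0.1,0,0,0,0,0,0,0,0,0,0,0,0]

```text
clock: 26.12
ee_pos: [0.5016, -0.0149, 0.0508]
tool_rot: [[-0.981, 0.192, 0.0], [0.192, 0.981, -0.0], [-0.0, -0.0, -1.0]]
force: [-0.2, 0.4, -1.2]
gripper_width: 0.155
finger_force: 58.8
```

Call:
apply_moves:
  steps: [0.5,-0.1,0,0,0,0,0,0,0,0,0,0,0,0]

```text
clock: 26.38
ee_pos: [0.5021, -0.015, 0.0509]
tool_rot: [[-0.981, 0.192, 0.0], [0.192, 0.981, -0.0], [-0.0, -0.0, -1.0]]
force: [-0.9, -0.4, -1.1]
gripper_width: 0.163
finger_force: 58.8
```

Call:
apply_moves:
  steps: [0.5,-0.1,0,0,0,0,0,0,0,0,0,0,0,0]

```text
clock: 26.62
ee_pos: [0.5026, -0.015, 0.0509]
tool_rot: [[-0.981, 0.192, 0.0], [0.192, 0.981, -0.0], [-0.0, 0.0, -1.0]]
force: [-0.5, -0.1, -0.8]
gripper_width: 0.162
finger_force: 58.8
```

Call:
apply_moves:
  steps: [0.5,-0.1,0,0,0,0,0,0,0,0,0,0,0,0]

```text
clock: 26.88
ee_pos: [0.5032, -0.0151, 0.0509]
tool_rot: [[-0.981, 0.192, 0.0], [0.192, 0.981, -0.0], [-0.0, 0.0, -1.0]]
force: [-1.6, -0.4, -0.6]
gripper_width: 0.16
finger_force: 58.8
```

Call:
apply_moves:
  steps: [0.5,-0.1,0,0,0,0,0,0,0,0,0,0,0,0]

```text
clock: 27.12
ee_pos: [0.5037, -0.0153, 0.0509]
tool_rot: [[-0.981, 0.192, 0.0], [0.192, 0.981, -0.0], [-0.0, -0.0, -1.0]]
force: [-2.7, -0.1, -1.0]
gripper_width: 0.16
finger_force: 58.8
```

Call:
apply_moves:
  steps: [0.4,-0.1,0,0,0,0,0,0,0,0,0,0,0,0]

```text
clock: 27.38
ee_pos: [0.5041, -0.0153, 0.0509]
tool_rot: [[-0.981, 0.192, 0.0], [0.192, 0.981, -0.0], [-0.0, 0.0, -1.0]]
force: [-0.1, 0.2, -0.6]
gripper_width: 0.157
finger_force: 58.8
```

Noise still; the position follows the command. Continue.

Call:
apply_moves:
  steps: [0.5,-0.1,0,0,0,0,0,0,0,0,0,0,0,0]

```text
clock: 27.62
ee_pos: [0.5046, -0.0155, 0.0509]
tool_rot: [[-0.981, 0.192, 0.0], [0.192, 0.981, -0.0], [-0.0, 0.0, -1.0]]
force: [-0.3, 0.9, -1.1]
gripper_width: 0.161
finger_force: 58.8
```

Call:
apply_moves:
  steps: [0.4,-0.1,0,0,0,0,0,0,0,0,0,0,0,0]

```text
clock: 27.88
ee_pos: [0.5049, -0.0155, 0.0509]
tool_rot: [[-0.981, 0.192, 0.0], [0.192, 0.981, -0.0], [-0.0, -0.0, -1.0]]
force: [-0.5, 0.7, -1.2]
gripper_width: 0.16
finger_force: 58.8
```

Call:
apply_moves:
  steps: [0.5,-0.1,0,0,0,0,0,0,0,0,0,0,0,0]

```text
clock: 28.12
ee_pos: [0.5055, -0.0156, 0.0509]
tool_rot: [[-0.981, 0.192, 0.0], [0.192, 0.981, -0.0], [-0.0, 0.0, -1.0]]
force: [-0.8, -0.3, -0.9]
gripper_width: 0.154
finger_force: 58.8
```

Call:
apply_moves:
  steps: [0.4,-0.1,0,0,0,0,0,0,0,0,0,0,0,0]

```text
clock: 28.38
ee_pos: [0.5058, -0.0157, 0.0509]
tool_rot: [[-0.981, 0.192, 0.0], [0.192, 0.981, -0.0], [-0.0, -0.0, -1.0]]
force: [-0.3, 0.7, -0.8]
gripper_width: 0.159
finger_force: 58.8
```

Call:
apply_moves:
  steps: [0.5,-0.1,0,0,0,0,0,0,0,0,0,0,0,0]

```text
clock: 28.62
ee_pos: [0.5062, -0.0158, 0.0509]
tool_rot: [[-0.981, 0.192, -0.0], [0.192, 0.981, 0.0], [0.0, -0.0, -1.0]]
force: [-0.5, 0.4, -0.4]
gripper_width: 0.156
finger_force: 58.8
```

Call:
apply_moves:
  steps: [0.4,-0.1,0,0,0,0,0,0,0,0,0,0,0,0]

```text
clock: 28.88
ee_pos: [0.5062, -0.0158, 0.0508]
tool_rot: [[-0.981, 0.191, -0.001], [0.191, 0.981, 0.0], [0.001, -0.0, -1.0]]
force: [-2.7, 0.3, -1.4]
gripper_width: 0.159
finger_force: 58.8
```

Call:
apply_moves:
  steps: [0.2,0,0,0,0,0,0,0,0,0,0,0,0,0]

```text
clock: 29.12
ee_pos: [0.5062, -0.0158, 0.0508]
tool_rot: [[-0.982, 0.191, -0.001], [0.191, 0.982, 0.0], [0.001, -0.0, -1.0]]
force: [-4.5, 1.2, -1.3]
gripper_width: 0.155
finger_force: 58.9
```

Home again (stalled at x = 0.5062, 4.5 N). Release, then check from above.

Call:
apply_moves:
  steps: [0,0,-0.2,0,0,0,0,0,0,0,0,0,0,0.2,0,0,0,0,0,0,0.3,0,0,0,0,0,0,0.4,0,0,10,0,0,0,0.45,0,0,50,0,0,0,0.5,0,0,60,0,0,0,0.7,0,0,60,0,0,0,1,50,-10,0,0,0,0,1,50,-10,-50,0,0,0,1,0,0,0,0,0,0,1,0,0,0,0,0,0,1]
  newtons: 30

```text
clock: 30.62
ee_pos: [0.5998, -0.035, 0.1872]
tool_rot: [[-0.981, 0.192, -0.001], [0.192, 0.981, -0.0], [0.001, -0.0, -1.0]]
force: [-0.1, -0.3, 0.7]
gripper_width: 1.002
finger_force: 0.0
```

```bash
python3 look.py w11; python3 - <<'E'
from h import *; import pickle
im,c=pickle.load(open('w11.p','rb'))
a=cv2.resize(im[140:350,220:420],None,fx=2.8,fy=2.8,interpolation=cv2.INTER_CUBIC)
sc=snapshot('scene');b=cv2.resize(sc[205:300,270:350],(240,588//1),interpolation=cv2.INTER_CUBIC)[:588]
b=cv2.resize(sc[220:300,275:355],(240,240),interpolation=cv2.INTER_CUBIC);b2=cv2.resize(sc[150:220,310:380],(240,240),interpolation=cv2.INTER_CUBIC)
col=np.zeros((a.shape[0],240,3),np.uint8);col[:240]=b;col[250:490]=b2
save('w11',np.hstack([a,col]))
E
```

```text
[ 0.59982211 -0.03480111  0.18789504] [ 0.4058158  -0.44123698  1.02959584] 0.9985025296003655 11.0663618338816 [-15.  30.  19. 112. -15.  40.  92.]
(array([ 0.60964671, -0.03655961]), np.float64(-25.224619333369343), np.float64(0.01733873039119301), np.int64(19), [(np.float64(79.8), np.float64(2.3), 8), (np.float64(80.0), np.float64(1.7), 9), (np.float64(80.4), np.float64(1.4), 8)])
```

View pics/w11.png

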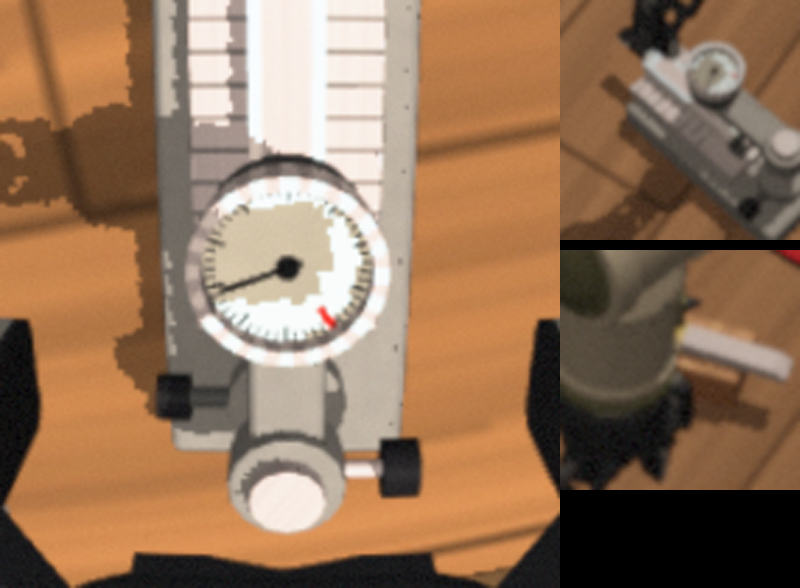

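The head is under the plunger. The needle (tip at (218,290)) has moved about 107° clockwise of the mark (328,317), against 108° expected for 1.5 mm, so the head is flat and the zero intact. The master lies flat on its rest and the arm is clear, so I'm handing in.

```bash
python3 -c "
from bench import ticket
print(ticket.sign_off())"
```

```text
the job is handed in; nothing more can be done
None
```

I handed the job in at about 31 s of the 72 s allowed: zero set on the master to within about 1°, master laid centred and flat on the empty rest, and brush head left flat on the anvil, lightly home against the stop. The dial now reads about 1.5 mm above zero, as expected for the head.

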